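Hang the slide carrier on the drying rail

TASK

Take the slide carrier that has a hook and hang it upright on the drying rail, putting the hook over the rail at the open end, where no keeper wire runs beside it. Then slide it along the rail, its toe passing under the keeper wire, until the middle of the carrier is in line with the pointer, and let go so that it hangs still from the rail. Do not tip the carrier over on the way, and leave the other things on the bench where they stand.

Things in the scene. Friction and masses are not known exactly. Their poses are not given: they have to be found in the camera images.
- carrier: Loose steel slide carrier, about 0.2 kg: open basket 50 (x) x 84 (y) x 33 mm high with glass slides; a strip hook rises above it, topped by a white grip block. Origin: centre of the underside, z up. Starts standing upright, +x (the hook's open side) facing roughly away from the robot. Hook stem: x -13.5 to -9.5 mm, from the basket's rear edge up.
- carrier_hook (a point): Middle of the underside of the hook's arch (4 mm thick, 24 mm wide along y), 120 mm above the carrier's origin: the point that rests on top of the rail. The throat under it, between stem and lip, is 19 mm wide (x +-9.5 mm). The rail enters from the +x side, between toe and basket; then the arch comes down on it.
- carrier_toe (a point): Outer end of the hook's toe, at x = 27, z = 108 mm from the carrier's origin. The lip (x 9.5 to 13.5 mm) comes down on the +x side of the throat to z = 106 mm; there the toe, 4 mm thick (z 106 to 110 mm) and 24 mm wide, turns outward.
- carrier_grip (a point): Middle of the white grip block, 149 mm above the carrier's origin, where the carrier is taken. The block is 12 (x) x 22 (y) mm and stands centred on the arch from 124 to 164 mm above the origin. Axes as the carrier's.
- station: Fixed drying station: shallow grey tray (x -50 to 85, y +-235 mm, rim 12 mm high) with a round steel rail 10 mm thick along y. Origin: on the bench under the rail's middle; x points away from the robot (turned by up to 0.15 rad), z up. The rail's top is 190 mm above the bench; its posts, 12 mm thick, at y = +-210 mm end at the rail.
- rail_mid (a point): Point on the rail's axis half-way along it, 185 mm above the bench. Axes as the station's.
- keeper_end (a point): End of the keeper wire, at station y = 25 mm, x = 35 mm. The wire, 6 mm thick, runs level beside the rail at x = 21, z = 191 mm (axis) from y = -195 to 15 mm, then turns outward and 6 mm up; its two legs (x = 66 mm) stand at y = -195 and 25 mm. A toe on a seated hook passes 8 mm below the wire and cannot be put on or lifted off there.
- open_mid (a point): Point on top of the rail in the middle of its open end, station y = 95 mm, z = 190 mm. No keeper from y = 30 mm to the post at 210 mm; within 35 mm either side of this point is a good place to hook on.
- pointer: Fixed pointer on the tray beyond the rail, 64 mm from the rail's axis, somewhere along the keeper wire: a foot 26 x 30 mm and a slim upright metal post 12 mm wide that narrows to a 3 mm tip 120 mm above its origin. Origin: underside of the foot, 6 mm above the bench. Axes parallel to the station's: y along the rail.
- pointer_tip (a point): Top end of the pointer. Its position along the rail (station y) is where the middle of the carrier must hang.
- loop_basket: Bystander: a like steel basket, 50 x 84 mm, but with a plain wire loop handle 103 mm high and no hook. Loose; leave it. Origin: centre of the underside.
- stain_jar: Bystander: amber glass jar with white lid, 60 mm diameter, 85 mm high. Loose; leave it. Origin: centre of the underside.
- beaker: Bystander: clear beaker, 72 mm diameter, 85 mm high, off to the left. Origin: centre of the underside.
- reagent: Bystander: amber bottle, 60 mm diameter, 130 mm high, off to the right. Origin: centre of the underside.
- slide_box: Bystander: closed grey slide box 90 x 170 x 32 mm, off to the right. Origin: centre of the underside.
- forceps: Bystander: flat steel forceps, 130 mm long along its x, lying off to the left. Origin: near the middle, about at bench level.
There are look-alikes about, which are no part of the job. What is shaped like the carrier but blue or green is not meant.

How it is judged (in metres and radians):
On the way:
1. the hook is over the rail at its open end, down on the rail (within 5 mm), upright (y of carrier_hook in the frame of station between 0.03 and 0.2 m and x of carrier_hook in the frame of station between -0.01 and 0.01 m and height (world z) of carrier_hook between 0.185 and 0.195 m and angle between carrier's own z axis and vertical below 0.3 rad), for 0.2 s.
At the end, for the whole second after the job is handed in: The carrier hangs from the rail by its hook (arch on the rail within 4 mm), within 0.15 rad of upright, its middle within 8 mm of the pointer along the rail, released and still (under 0.03 m/s) (y of carrier_hook in the frame of pointer between -0.008 and 0.008 m and x of carrier_hook in the frame of station between -0.01 and 0.01 m and height (world z) of carrier_hook between 0.186 and 0.194 m and angle between carrier's own z axis and vertical below 0.15 rad and contact force between carrier and station above 0.5 N and linear speed of carrier below 0.03 m/s); the robot touches nothing.
It fails at once if the carrier is tipped by more than 0.7 rad (angle between carrier's own z axis and vertical above 0.7 rad).
It fails at once if another thing on the bench is moved by more than 25 mm (distance of any of loop_basket, stain_jar, beaker, reagent, slide_box, forceps from where it was at the start of the episode above 0.025 m).
It also fails if it takes over 54 s, if anything falls off the work surface, if the arm or the gripper's body presses on something with over 40 N, if the wrist force passes 120 N, or if a joint passes its speed limit or range.

ROBOT

A 6-joint arm with a two-finger parallel gripper is mounted at the origin on the work surface. World frame = base frame: x ahead of the robot, y to its left, z up, the work surface at z = 0. Lengths are in mm, angles in rad, forces in N, time in s.
With the tool pointing down it reaches from about 350 to 775 mm from the base axis. Payload 5.5 kg.
Tool frame: the origin (TCP) lies at the very end of the fingers, on their centre line; the grasp point (between the pads) lies 19 mm behind it; z points along the fingers, y is the direction in which the jaws open and shut (so a half turn about z gives the same grasp; the last joint's range is limited). The gripper opens to 85 mm and grips with 20 to 120 N. Pads are 22 mm wide; open, the fingers measure 114 mm over their backs; the gripper's body (76 mm by 85 mm) begins 54 mm behind the grasp point. The pads swing forward as they close: fully open they stand 13 mm farther back than shut.
Start: joints at [-1.468, 0.313, 0.046, 1.304, 0, 1.431], TCP at [138.235, -558.178, 231.323] pointing down, gripper open.
Joint ranges: [-2.76, 2.76], [-0.86, 1.69], [-1.03, 1.26], [-2.2, 2.34], [-1.47, 1.5], [-3.14, 3.14]. Speed limits (rad/s): [2.57, 2.57, 3.14, 3.14, 3.14, 3.14].

INTERFACE

Orientations are given as a rotation vector (axis times angle).
In Python, from plant import get_obs, read_camera, sign_off gives the robot as it stands.
- The arm moves only by the tool arm_command, never from a script. Its argument "increments" is a list of rows, each an object of numbers: "tx", "ty", "tz": the shift along the world's x, y, z in mm; "rx", "ry", "rz": the turn, a rotation vector about the world's x, y, z in rad. In form: [{"tx": .., "ty": .., "tz": .., "rx": .., "ry": .., "rz": ..}, ...]. A call has 1 to 12 rows; each row is the pose to reach, as a shift and turn from the pose commanded when the call began; what a row does not reach only later rows make up. A row lasts 1/10 s, in which the tool goes at most 50 mm and 8.59 degrees, less where a joint would pass 70% of its speed; a pose out of reach is approached as far as the arm can. A call with a gripper value outside its range is refused whole. "grip" is the opening in per cent of the stroke, from 0 (shut) to 100 (fully open), set as the call begins (left out, the last holds). The fingers move at their own pace and stop on an object; "newtons" is the grip in N (left out, the last holds). Time passes only in rows, so rows that repeat a pose let the fingers close. It gives the time, the measured TCP pose, the force and the opening at its end, in the units of the state.
- get_obs(): the state, without advancing time (a new reading comes with each control period).
- read_camera(name): name is "scene" or "top" or "wrist"; returns a dict with "image" (400x640x3 uint8, red, green, blue), "camera_matrix" (3x3 intrinsics, pixels), "T" (4x4, takes a point from camera to world coordinates). Camera axes: x right, y down, z forward; pixel columns grow to the right and rows downward; lengths in mm; the calibration is good to about 2 mm. A picture is of the moment at which its call begins. There is no depth.
- sign_off(): hands the job in, once; it reports no verdict.
The state is a dict: "t": time; "qpos": joint angles; "qd": joint speeds; "joint_efforts": joint torques, N m; "eef_pos": TCP position; "tool_rot": TCP orientation; "wrist_force": force on the tool from outside, world axes, zero at the start; "wrist_torque": the same for the moment, N m; "width": finger opening in mm.
Only numpy, scipy, OpenCV 4.12 (cv2) and the standard library are available. Lean on these libraries where they do the work, as an engineer would, in place of code of your own. Each camera call takes 0.05 s, during which the arm holds its last target.

## Working session

There is one attempt and no reset: what is moved stays moved. The work goes in short steps, Python scripts to look and compute and a tool call to move; the robot and the scene stay as the last step left them, time stands still between calls to the robot, and variables do not carry over. Pictures are saved under pics/ and viewed, and the job is handed in when it is done.

Besides the shell and the picture viewer there is one more tool, called after "Emit:" as name(argument=value, ...), one argument or row to a line, values as JSON. arm_command: Moves the arm, as the interface text tells. Its arguments: {"type":"object","properties":{"increments":{"type":"array"},"grip":{"type":"number"},"newtons":{"type":"number"}},"required":["increments"]}

```bash
mkdir -p pics; ls; python3 - <<'E'
from plant import get_obs, read_camera
import cv2,numpy as np,pickle
o=get_obs();print({k:np.round(v,3) for k,v in o.items()})
d={}
for n in("scene","top","wrist"):
    c=read_camera(n);d[n]=c;cv2.imwrite(f"pics/{n}0.png",c["image"][:,:,::-1])
    print(n,np.round(c["camera_matrix"],1).tolist(),np.round(c["T"],3).tolist())
pickle.dump(d,open("d0.pkl","wb"))
E
```

```text
pics
{'t': np.float64(0.0), 'qpos': array([-1.468,  0.314,  0.045,  1.304, -0.   ,  1.431]), 'qd': array([-0.   ,  0.   ,  0.001,  0.   , -0.001,  0.001]), 'joint_efforts': array([ 1.0000e-03, -4.8063e+01,  2.9853e+01,  2.0000e-02, -0.0000e+00,
       -0.0000e+00]), 'eef_pos': array([ 138.174, -557.624,  230.401]), 'tool_rot': array([-3.117, -0.38 , -0.   ]), 'wrist_force': array([ 0.447, -0.058, -1.046]), 'wrist_torque': array([ 0.018, -0.   , -0.038]), 'width': np.float64(85.313)}
scene [[439.2, 0.0, 316.3], [0.0, 439.2, 204.4], [0.0, 0.0, 1.0]] [[0.763, 0.436, -0.477, 1095.007], [0.646, -0.511, 0.567, -750.295], [0.003, -0.741, -0.672, 1008.774], [0.0, 0.0, 0.0, 1.0]]
top [[362.2, 0.0, 315.2], [0.0, 362.2, 201.4], [0.0, 0.0, 1.0]] [[-0.021, -0.994, 0.104, 352.851], [-1.0, 0.022, 0.008, -18.99], [-0.01, -0.104, -0.995, 1304.788], [0.0, 0.0, 0.0, 1.0]]
wrist [[278.0, 0.0, 324.1], [0.0, 278.0, 206.8], [0.0, 0.0, 1.0]] [[0.24, -0.922, -0.302, 216.237], [-0.971, -0.229, -0.073, -539.323], [-0.002, 0.311, -0.95, 373.838], [0.0, 0.0, 0.0, 1.0]]
```

View pics/scene0.png

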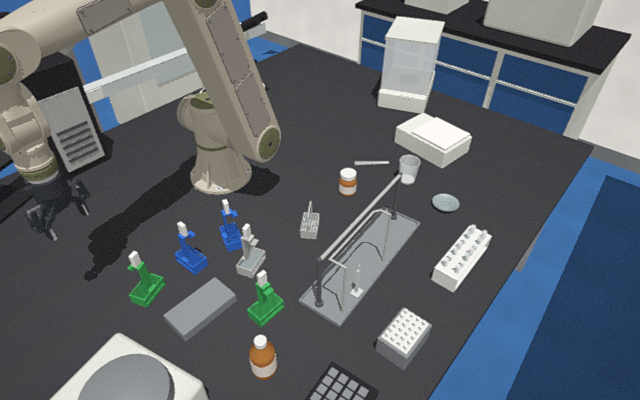

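View pics/top0.png

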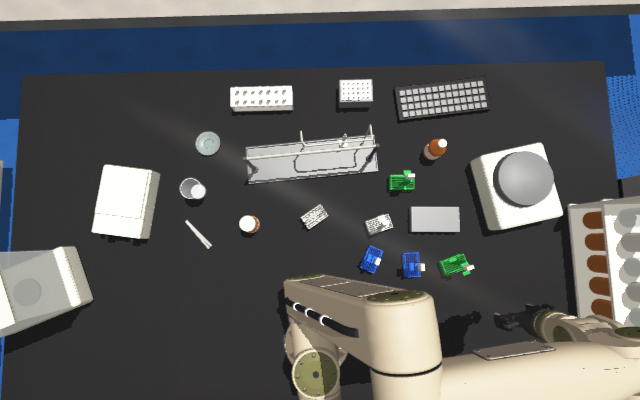

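View pics/wrist0.png

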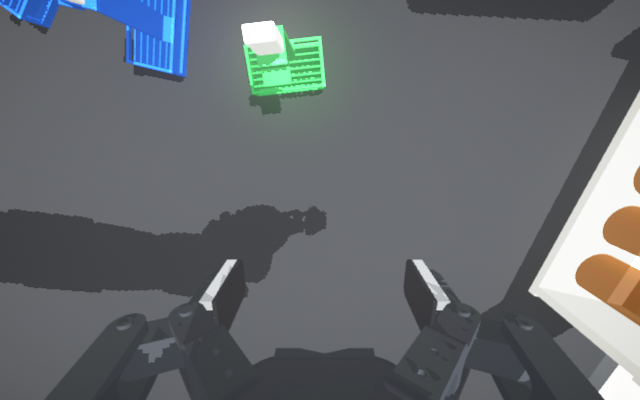

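Candidates for the carrier:
- Steel basket with a white block: scene (250,255), top (379,223).
- Loop basket, no white block: scene (310,222), top (314,216).
- Blue look-alikes: scene (188,250) and (230,225).
- Green look-alikes: scene (145,280) and (264,300).

The steel one with the white grip fits the description, so I'll check it in a crop.

```bash
python3 - <<'E'
import cv2,pickle,numpy as np
d=pickle.load(open("d0.pkl","rb"))
s=d["scene"]["image"][:,:,::-1];t=d["top"]["image"][:,:,::-1]
a=cv2.resize(s[210:290,210:330],None,fx=6,fy=6,interpolation=cv2.INTER_CUBIC)
cv2.imwrite("pics/c1.png",a)
a=cv2.resize(t[195:245,290:400],None,fx=7,fy=7,interpolation=cv2.INTER_CUBIC)
cv2.imwrite("pics/c2.png",a)
a=cv2.resize(t[120:190,238:388],None,fx=5,fy=5,interpolation=cv2.INTER_CUBIC)
cv2.imwrite("pics/c3.png",a)
a=cv2.resize(s[165:330,290:430],None,fx=3.6,fy=3.6,interpolation=cv2.INTER_CUBIC)
cv2.imwrite("pics/c4.png",a)
E
```

```text
(no output)
```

View pics/c1.png

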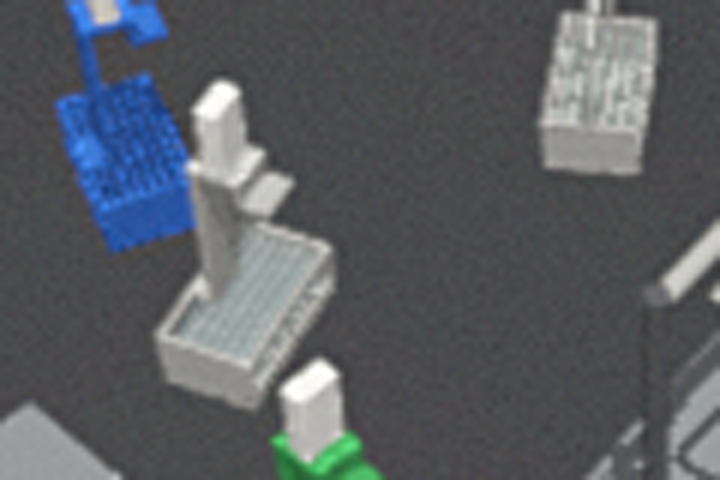

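View pics/c2.png

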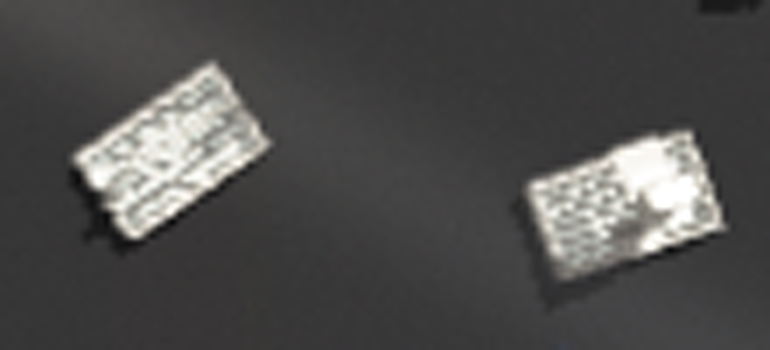

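View pics/c3.png

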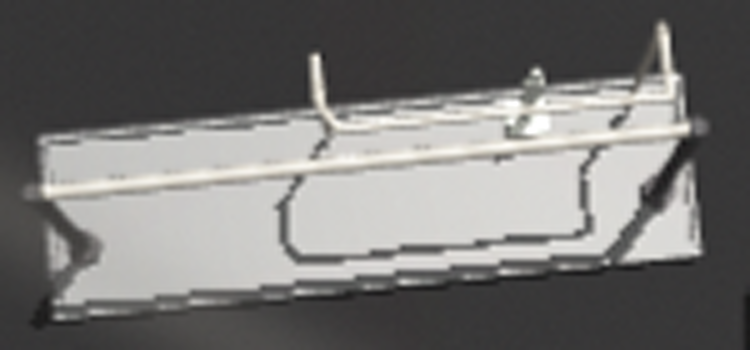

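View pics/c4.png

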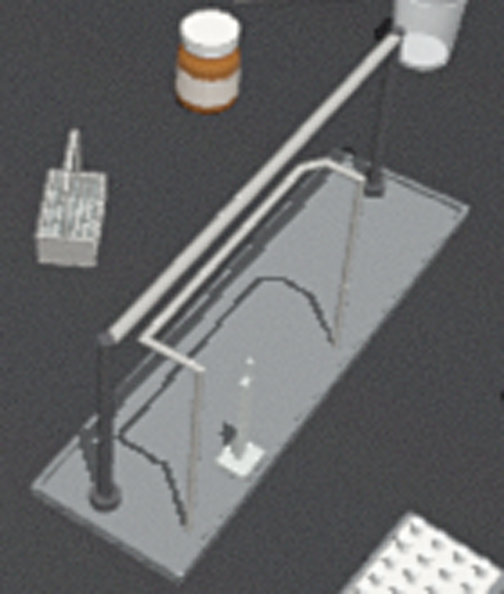

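```bash
cat > h.py <<'E'
import numpy as np,cv2
def ray(c,p):
    K=c["camera_matrix"];T=c["T"]
    return T[:3,3],T[:3,:3]@np.linalg.solve(K,[p[0],p[1],1.])
def plane(c,p,z):
    o,d=ray(c,p);return o+d*(z-o[2])/d[2]
def tri(*cp):
    A=np.zeros((3,3));b=np.zeros(3);L=[]
    for c,p in cp:
        o,d=ray(c,p);d=d/np.linalg.norm(d);P=np.eye(3)-np.outer(d,d);A+=P;b+=P@o;L.append((P,o))
    x=np.linalg.solve(A,b);return x,[round(float(np.linalg.norm(P@(x-o))),1) for P,o in L]
def proj(c,X):
    q=np.linalg.inv(c["T"])@np.append(X,1);u=c["camera_matrix"]@q[:3];return u[:2]/u[2]
E
python3 - <<'E'
from h import *;import pickle
np.set_printoptions(precision=1,suppress=True)
d=pickle.load(open("d0.pkl","rb"));s,t=d["scene"],d["top"]
print("grip top",plane(t,(387.1,222.1),164),plane(s,(246.3,225.5),164),tri((t,(387.1,222.1)),(s,(246.3,225.5))))
a=plane(t,(244,158.4),187);b=plane(t,(378,145.4),187);print("rail top",a,b,(a+b)/2,np.linalg.norm(a-b))
# scene rail ends (crop c4)
f=lambda x,y:(290+x/3.6,165+y/3.6)
A=plane(s,f(395,35),187);B=plane(s,f(110,338),187);print("rail scene",A,B,(A+B)/2,np.linalg.norm(A-B))
print("tip",plane(t,(345.4,134.4),126),plane(s,f(250,360),126),tri((t,(345.4,134.4)),(s,f(250,360))))
print("keeper end",plane(t,(238+317/5,120+57/5),197),plane(s,f(360,178),197))
for c in [(558,275),(725,228),(690,130),(530,185)]: print(plane(t,(290+c[0]/7,195+c[1]/7),33))
for c in [(262,402),(335,255)]: print(plane(s,(210+c[0]/6,210+c[1]/6),33))
E
```

```text
grip top [ 401.9 -234.1  164. ] [ 405.3 -225.8  164. ] (array([ 404.6, -230.4,  167. ]), [4.2, 4.2])
rail top [610.9 211.5 187. ] [ 642.7 -211.2  187. ] [626.8   0.2 187. ] 423.9125532837736
rail scene [616.6 208.  187. ] [ 647.7 -201.6  187. ] [632.2   3.2 187. ] 410.8295765194628
tip [ 698.5 -114.7  126. ] [ 704.8 -111.4  126. ] (array([ 701.7, -112.6,  124.1]), [3.4, 3.4])
keeper end [690.7  28.8 197. ] [695.1  32.7 197. ]
[ 366.3 -196.4   33. ]
[ 387.9 -280.6   33. ]
[ 437.3 -265.2   33. ]
[ 411.4 -184.1   33. ]
[ 463.9 -271.    33. ]
[ 425.1 -184.5   33. ]
```

The crop shows the bare-steel basket with hook, toe and white block at scene (250,255). That is the carrier. I'll move above it for a close look.

Emit:
arm_command(
  increments=[
    {"tx":22,"ty":27,"tz":5,"rz":0.134},
    {"tx":44,"ty":54,"tz":10,"rz":0.268},
    {"tx":66,"ty":81,"tz":15,"rz":0.402},
    {"tx":88,"ty":109,"tz":20,"rz":0.536},
    {"tx":110,"ty":136,"tz":25,"rz":0.67},
    {"tx":132,"ty":163,"tz":30,"rz":0.804},
    {"tx":154,"ty":190,"tz":32,"rz":0.938},
    {"tx":176,"ty":218,"tz":34,"rz":1.072},
    {"tx":198,"ty":245,"tz":36,"rz":1.206},
    {"tx":220,"ty":272,"tz":38,"rz":1.34},
    {"tx":242,"ty":300,"tz":40,"rz":1.474},
    {"tx":264,"ty":327,"tz":40,"rz":1.608},
  ],
)

```text
schema error: expected keys tx, ty, tz, rx, ry, rz
```

Emit:
arm_command(
  increments=[
    {"tx":0},
    {"tx":0},
    {"tx":0},
  ],
)

```text
schema error: expected keys tx, ty, tz, rx, ry, rz
```

```bash
python3 - <<'E'
from plant import get_obs, read_camera
import cv2,numpy as np,pickle
o=get_obs();print({k:np.round(v,3).tolist() for k,v in o.items()})
d={"obs":o}
for n in("wrist","scene","top"):
    c=read_camera(n);d[n]=c;cv2.imwrite(f"pics/{n}1.png",c["image"][:,:,::-1])
pickle.dump(d,open("d1.pkl","wb"))
print(np.round(d["wrist"]["T"],3).tolist())
E
```

```text
{'t': 0.15, 'qpos': [-1.468, 0.314, 0.045, 1.304, -0.0, 1.431], 'qd': [-0.001, -0.004, 0.004, 0.0, 0.001, 0.002], 'joint_efforts': [0.002, -48.106, 29.882, 0.014, -0.0, 0.0], 'eef_pos': [138.195, -557.751, 230.6], 'tool_rot': [-3.117, -0.38, -0.0], 'wrist_force': [0.659, 0.171, -1.452], 'wrist_torque': [-0.008, -0.033, -0.034], 'width': 85.308}
[[0.24, -0.922, -0.302, 216.241], [-0.971, -0.229, -0.073, -539.364], [-0.002, 0.311, -0.95, 373.95], [0.0, 0.0, 0.0, 1.0]]
```

View pics/wrist1.png

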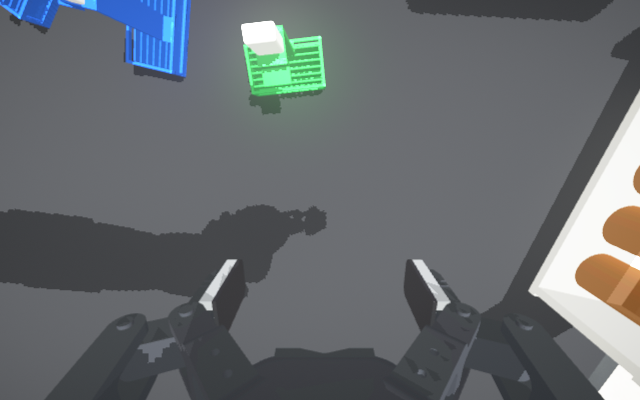

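View pics/scene1.png

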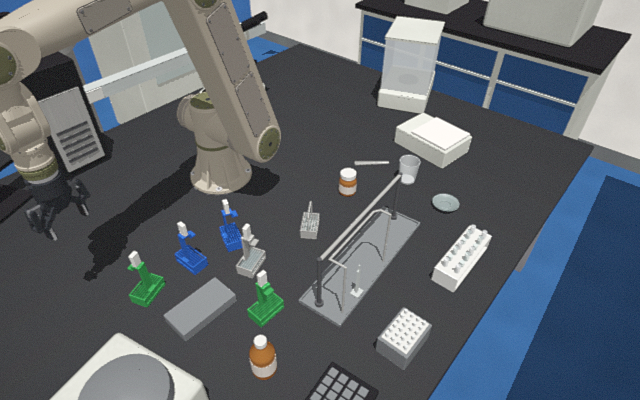

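The moves were refused because every row needs all six keys, so the arm hasn't moved.

Emit:
arm_command(
  increments=[
    {"tx":22,"ty":27,"tz":5,"rx":0,"ry":0,"rz":0.134},
    {"tx":44,"ty":54,"tz":10,"rx":0,"ry":0,"rz":0.268},
    {"tx":66,"ty":81,"tz":15,"rx":0,"ry":0,"rz":0.402},
    {"tx":88,"ty":109,"tz":20,"rx":0,"ry":0,"rz":0.536},
    {"tx":110,"ty":136,"tz":25,"rx":0,"ry":0,"rz":0.67},
    {"tx":132,"ty":163,"tz":30,"rx":0,"ry":0,"rz":0.804},
    {"tx":154,"ty":190,"tz":32,"rx":0,"ry":0,"rz":0.938},
    {"tx":176,"ty":218,"tz":34,"rx":0,"ry":0,"rz":1.072},
    {"tx":198,"ty":245,"tz":36,"rx":0,"ry":0,"rz":1.206},
    {"tx":220,"ty":272,"tz":38,"rx":0,"ry":0,"rz":1.34},
    {"tx":242,"ty":300,"tz":40,"rx":0,"ry":0,"rz":1.474},
    {"tx":264,"ty":327,"tz":40,"rx":0,"ry":0,"rz":1.608},
  ],
)

```text
t: 1.5
eef_pos: [403.0, -230.0, 271.8]
tool_rot: [1.882, 2.514, 0.0]
wrist_force: [1.3, 0.7, 0.2]
width: 85.3
```

Emit:
arm_command(
  increments=[
    {"tx":0,"ty":0,"tz":0,"rx":0,"ry":0,"rz":0},
    {"tx":0,"ty":0,"tz":0,"rx":0,"ry":0,"rz":0},
    {"tx":0,"ty":0,"tz":0,"rx":0,"ry":0,"rz":0},
  ],
)

```text
t: 1.8
eef_pos: [401.9, -231.6, 271.3]
tool_rot: [-1.892, -2.508, 0.0]
wrist_force: [0.1, -0.1, -0.1]
width: 85.4
```

```bash
cat > snap.py <<'E'
import sys
from plant import get_obs, read_camera
import cv2,numpy as np,pickle
k=sys.argv[1]
o=get_obs();print({q:np.round(o[q],3).tolist() for q in("t","qpos","eef_pos","tool_rot","wrist_force","width")})
d={"obs":o}
for n in sys.argv[2:]:
    c=read_camera(n);d[n]=c;cv2.imwrite(f"pics/{n}{k}.png",c["image"][:,:,::-1])
pickle.dump(d,open(f"d{k}.pkl","wb"))
E
python3 snap.py 2 wrist scene top
```

```text
{'t': 1.8, 'qpos': [-0.696, 0.088, -0.139, 1.344, -0.0, 0.596], 'eef_pos': [401.883, -231.642, 271.267], 'tool_rot': [-1.892, -2.508, 0.0], 'wrist_force': [0.138, -0.146, -0.1], 'width': 85.35}
```

View pics/wrist2.png

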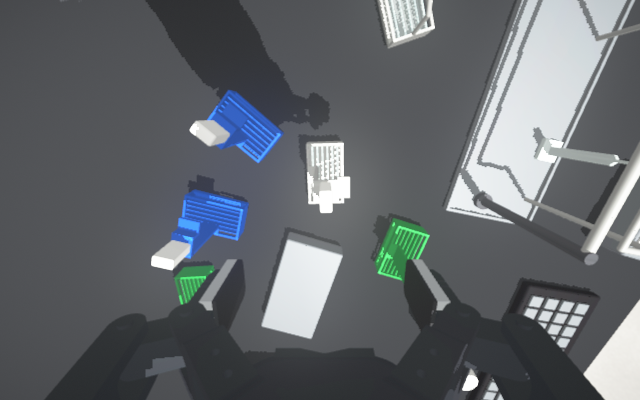

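View pics/scene2.png

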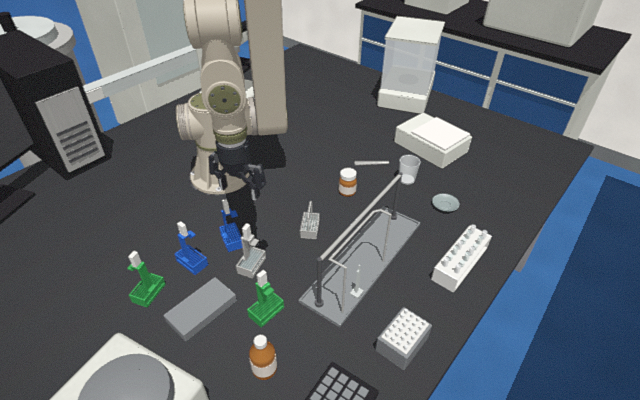

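```bash
python3 - <<'E'
from h import *;import pickle
np.set_printoptions(precision=3,suppress=True)
d=pickle.load(open("d2.pkl","rb"));w=d["wrist"];print(w["T"])
e=d["obs"]["eef_pos"]
for n in("wrist","scene","top"):print(n,"tcp",proj(d[n],e),"carrier top",proj(d[n],[403,-231,164]),"base",proj(d[n],[401,-231,33]))
print(plane(w,(326,208),164))
E
```

```text
[[   0.961    0.261    0.086  380.179]
 [   0.275   -0.914   -0.3   -155.264]
 [   0.001    0.312   -0.95   414.579]
 [   0.       0.       0.       1.   ]]
wrist tcp [323.698 259.964] carrier top [325.099 203.675] base [323.332 174.976]
scene tcp [239.302 196.31 ] carrier top [244.291 226.144] base [248.63  257.619]
top tcp [393.29  220.337] carrier top [386.106 221.756] base [379.236 224.122]
[ 405.013 -234.906  164.   ]
```

View pics/top2.png

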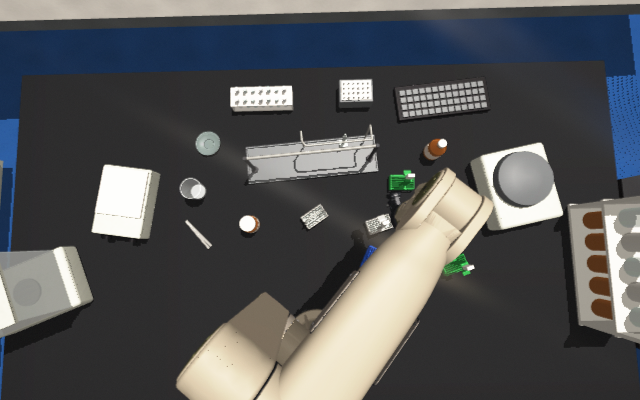

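The wrist view agrees: the carrier is at (325,175) and its white block is near (326,205). I'll zoom in to measure block and yaw.

```bash
python3 - <<'E'
import cv2,pickle
d=pickle.load(open("d2.pkl","rb"))
t=d["wrist"]["image"][:,:,::-1]
cv2.imwrite("pics/c5.png",cv2.resize(t[135:220,295:365],None,fx=7,fy=7,interpolation=cv2.INTER_CUBIC))
cv2.imwrite("pics/c6.png",cv2.resize(t[0:270,440:640],None,fx=2.2,fy=2.2,interpolation=cv2.INTER_CUBIC))
E
```

```text
(no output)
```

View pics/c5.png

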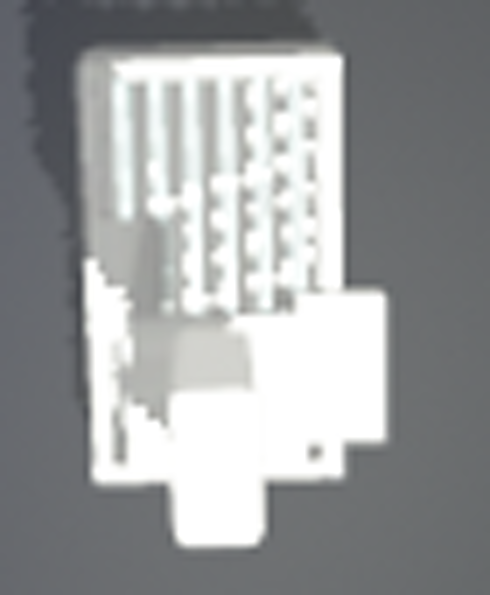

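View pics/c6.png

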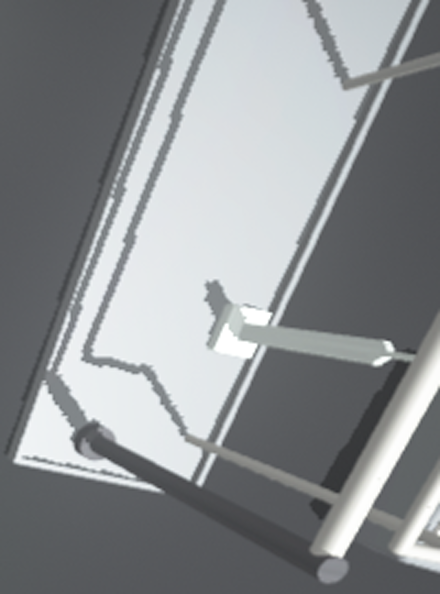

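```bash
python3 - <<'E'
from h import *;import pickle
np.set_printoptions(precision=3,suppress=True)
d=pickle.load(open("d2.pkl","rb"));w=d["wrist"]
f=lambda x,y:(295+x/7,135+y/7)
print("block",plane(w,f(218.5,467),164))
def ang(a,b,z):
    A,B=plane(w,f(*a),z),plane(w,f(*b),z);v=A-B;print(A[:2],B[:2],np.hypot(*v[:2]),np.arctan2(-v[0],v[1]))
ang((343,55),(344,478),33);ang((386,290),(386,443),110);ang((172,388),(178,545),164);ang((265,388),(265,545),164)
print("yaw tool", d["obs"]["tool_rot"])
import scipy.spatial.transform as s
print(s.Rotation.from_rotvec(d["obs"]["tool_rot"]).as_matrix())
g=lambda x,y:(440+x/2.2,y/2.2)
print("tip",plane(w,g(412,356),126),"railend",plane(w,g(333,572),185))
E
```

```text
block [ 403.476 -228.848  164.   ]
[ 415.697 -181.282] [ 441.114 -262.502] 85.10413338222814 0.30327902107456767
[ 425.947 -209.091] [ 433.63  -233.264] 25.365009973900943 0.3077495869773058
[ 394.486 -219.989] [ 401.249 -241.068] 22.137774196404532 0.31047414613986823
[ 406.375 -216.591] [ 412.668 -237.806] 22.12818275089618 0.28837063761393794
yaw tool [-1.892 -2.508  0.   ]
[[-0.275  0.961 -0.   ]
 [ 0.961  0.275 -0.   ]
 [-0.    -0.    -1.   ]]
tip [ 695.533 -112.493  126.   ] railend [ 653.822 -209.441  185.   ]
```

Emit:
arm_command(
  increments=[
    {"tx":1.6,"ty":2.6,"tz":-15,"rx":0,"ry":0,"rz":0.02},
    {"tx":1.6,"ty":2.6,"tz":-35,"rx":0,"ry":0,"rz":0.02},
    {"tx":1.6,"ty":2.6,"tz":-55,"rx":0,"ry":0,"rz":0.02},
    {"tx":1.6,"ty":2.6,"tz":-75,"rx":0,"ry":0,"rz":0.02},
    {"tx":1.6,"ty":2.6,"tz":-95,"rx":0,"ry":0,"rz":0.02},
    {"tx":1.6,"ty":2.6,"tz":-110,"rx":0,"ry":0,"rz":0.02},
    {"tx":1.6,"ty":2.6,"tz":-122,"rx":0,"ry":0,"rz":0.02},
    {"tx":1.6,"ty":2.6,"tz":-131,"rx":0,"ry":0,"rz":0.02},
    {"tx":1.6,"ty":2.6,"tz":-136,"rx":0,"ry":0,"rz":0.02},
    {"tx":1.6,"ty":2.6,"tz":-137,"rx":0,"ry":0,"rz":0.02},
    {"tx":1.6,"ty":2.6,"tz":-137,"rx":0,"ry":0,"rz":0.02},
  ],
)

```text
t: 3.05
eef_pos: [404.0, -228.8, 134.6]
tool_rot: [1.864, 2.528, 0.0]
wrist_force: [0.2, 0.3, 0.2]
width: 85.3
```

```bash
python3 snap.py 3 wrist scene; python3 -c "
import cv2
a=cv2.imread('pics/scene3.png');cv2.imwrite('pics/c7.png',cv2.resize(a[170:290,190:310],None,fx=5,fy=5,interpolation=cv2.INTER_CUBIC))"
```

```text
{'t': 3.05, 'qpos': [-0.689, 0.156, -0.403, 1.011, 0.0, 0.582], 'eef_pos': [404.021, -228.836, 134.64], 'tool_rot': [1.864, 2.528, 0.0], 'wrist_force': [0.226, 0.274, 0.246], 'width': 85.29}
```

View pics/wrist3.png

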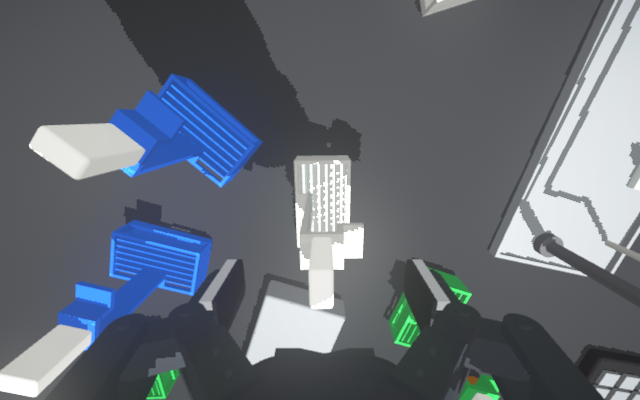

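View pics/c7.png

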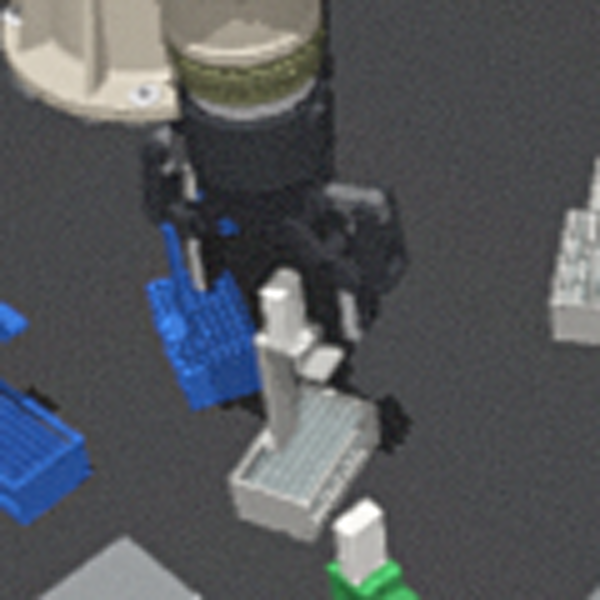

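```bash
python3 - <<'E'
from h import *;import pickle
d=pickle.load(open("d3.pkl","rb"));w=d["wrist"];e=d["obs"]["eef_pos"]
print(proj(w,e),proj(w,e+[0,0,29.5]))
t=w["image"][:,:,::-1]
cv2.imwrite("pics/c8.png",cv2.resize(t[210:330,280:380],None,fx=5,fy=5,interpolation=cv2.INTER_CUBIC))
E
```

```text
[323.68871621 259.97405658] [323.68322289 290.44176297]
```

View pics/c8.png

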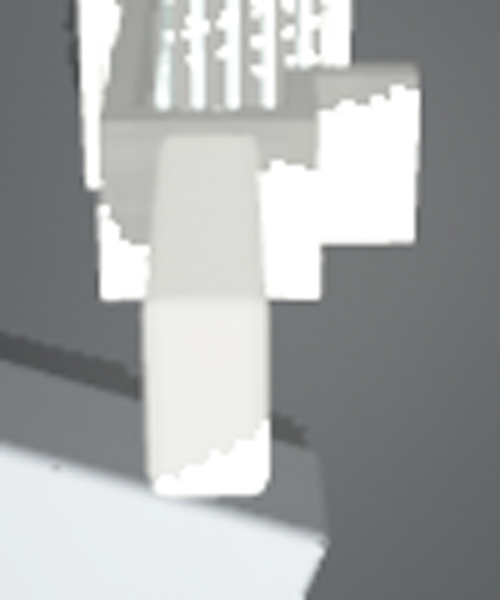

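The block is centred between the pads, with its top face at (322,289) against a predicted (324,290). Closing now.

Emit:
arm_command(
  increments=[
    {"tx":0,"ty":0,"tz":0,"rx":0,"ry":0,"rz":0},
    {"tx":0,"ty":0,"tz":0,"rx":0,"ry":0,"rz":0},
    {"tx":0,"ty":0,"tz":0,"rx":0,"ry":0,"rz":0},
    {"tx":0,"ty":0,"tz":0,"rx":0,"ry":0,"rz":0},
    {"tx":0,"ty":0,"tz":0,"rx":0,"ry":0,"rz":0},
    {"tx":0,"ty":0,"tz":0,"rx":0,"ry":0,"rz":0},
    {"tx":0,"ty":0,"tz":0,"rx":0,"ry":0,"rz":0},
    {"tx":0,"ty":0,"tz":0,"rx":0,"ry":0,"rz":0},
    {"tx":0,"ty":0,"tz":0,"rx":0,"ry":0,"rz":0},
    {"tx":0,"ty":0,"tz":0,"rx":0,"ry":0,"rz":0},
    {"tx":0,"ty":0,"tz":0,"rx":0,"ry":0,"rz":0},
    {"tx":0,"ty":0,"tz":0,"rx":0,"ry":0,"rz":0},
  ],
  grip=0,
  newtons=50,
)

```text
t: 4.35
eef_pos: [403.7, -228.6, 134.4]
tool_rot: [-1.865, -2.528, 0.0]
wrist_force: [-1.1, 0.0, 1.7]
width: 11.2
```

Emit:
arm_command(
  increments=[
    {"tx":0,"ty":0,"tz":4,"rx":0,"ry":0,"rz":0},
    {"tx":0,"ty":0,"tz":12,"rx":0,"ry":0,"rz":0},
    {"tx":0,"ty":0,"tz":24,"rx":0,"ry":0,"rz":0},
    {"tx":0,"ty":0,"tz":38,"rx":0,"ry":0,"rz":0},
    {"tx":0,"ty":0,"tz":54,"rx":0,"ry":0,"rz":0},
    {"tx":0,"ty":0,"tz":70,"rx":0,"ry":0,"rz":0},
    {"tx":0,"ty":0,"tz":86,"rx":0,"ry":0,"rz":0},
    {"tx":0,"ty":0,"tz":102,"rx":0,"ry":0,"rz":0},
    {"tx":0,"ty":0,"tz":116,"rx":0,"ry":0,"rz":0},
    {"tx":0,"ty":0,"tz":125,"rx":0,"ry":0,"rz":0},
    {"tx":0,"ty":0,"tz":129,"rx":0,"ry":0,"rz":0},
    {"tx":0,"ty":0,"tz":130,"rx":0,"ry":0,"rz":0},
  ],
)

```text
t: 5.55
eef_pos: [404.0, -228.7, 264.8]
tool_rot: [1.864, 2.528, 0.0]
wrist_force: [0.9, 0.1, -2.1]
width: 11.3
```

Emit:
arm_command(
  increments=[
    {"tx":4,"ty":8,"tz":0,"rx":0,"ry":0,"rz":-0.01},
    {"tx":12,"ty":26,"tz":0,"rx":0,"ry":0,"rz":-0.03},
    {"tx":25,"ty":55,"tz":0,"rx":0,"ry":0,"rz":-0.06},
    {"tx":40,"ty":88,"tz":0,"rx":0,"ry":0,"rz":-0.09},
    {"tx":57,"ty":124,"tz":0,"rx":0,"ry":0,"rz":-0.12},
    {"tx":75,"ty":160,"tz":0,"rx":0,"ry":0,"rz":-0.15},
    {"tx":93,"ty":196,"tz":0,"rx":0,"ry":0,"rz":-0.17},
    {"tx":110,"ty":232,"tz":0,"rx":0,"ry":0,"rz":-0.19},
    {"tx":125,"ty":267,"tz":0,"rx":0,"ry":0,"rz":-0.21},
    {"tx":137,"ty":296,"tz":0,"rx":0,"ry":0,"rz":-0.22},
    {"tx":146,"ty":314,"tz":0,"rx":0,"ry":0,"rz":-0.227},
    {"tx":149,"ty":320,"tz":0,"rx":0,"ry":0,"rz":-0.227},
  ],
)

```text
t: 6.75
eef_pos: [552.8, 94.0, 263.1]
tool_rot: [-2.135, -2.303, 0.001]
wrist_force: [-0.8, -1.1, -1.7]
width: 11.3
```

Emit:
arm_command(
  increments=[
    {"tx":0,"ty":0,"tz":0,"rx":0,"ry":0,"rz":0},
    {"tx":0,"ty":0,"tz":0,"rx":0,"ry":0,"rz":0},
    {"tx":0,"ty":0,"tz":0,"rx":0,"ry":0,"rz":0},
    {"tx":0,"ty":0,"tz":0,"rx":0,"ry":0,"rz":0},
  ],
)

```text
t: 7.15
eef_pos: [552.6, 90.5, 264.5]
tool_rot: [2.141, 2.299, 0.0]
wrist_force: [-0.2, -0.0, -2.8]
width: 11.5
```

```bash
python3 snap.py 4 wrist scene top; python3 -c "
import cv2
a=cv2.imread('pics/scene4.png');cv2.imwrite('pics/c9.png',cv2.resize(a[130:330,260:460],None,fx=3,fy=3,interpolation=cv2.INTER_CUBIC))"
```

```text
{'t': 7.15, 'qpos': [0.019, 0.277, 0.077, 1.371, -0.0, 1.518], 'eef_pos': [552.592, 90.491, 264.481], 'tool_rot': [2.141, 2.299, 0.0], 'wrist_force': [-0.167, -0.014, -2.768], 'width': 11.498}
```

View pics/wrist4.png

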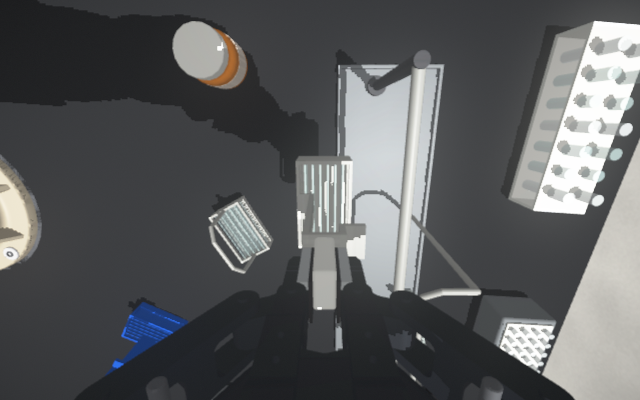

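View pics/c9.png

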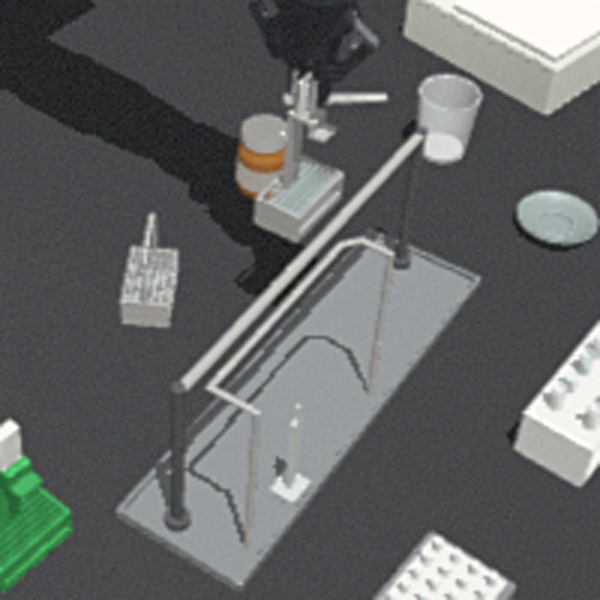

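View pics/top4.png

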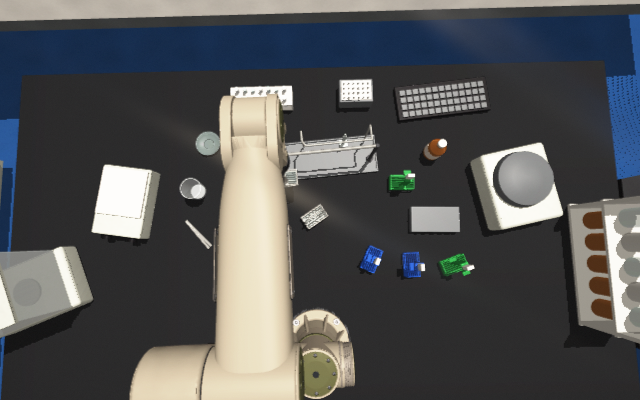

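The carrier is held upright. In the wrist view the rail runs (418,62)→(402,290) and the keeper's end turn is at about (478,291). I'll measure the rail here.

```bash
python3 - <<'E'
import cv2,pickle
d=pickle.load(open("d4.pkl","rb"))
t=d["wrist"]["image"][:,:,::-1]
cv2.imwrite("pics/c10.png",cv2.resize(t[30:130,360:480],None,fx=6,fy=6,interpolation=cv2.INTER_CUBIC))
cv2.imwrite("pics/c11.png",cv2.resize(t[200:310,280:490],None,fx=3.7,fy=3.7,interpolation=cv2.INTER_CUBIC))
for r in (100,130,160,190,220,250):print(r,t[r,395:430].max(axis=1).tolist())
E
```

```text
100 [206, 206, 205, 205, 204, 204, 204, 204, 204, 204, 204, 204, 204, 180, 130, 130, 152, 172, 188, 201, 215, 227, 236, 235, 227, 224, 219, 203, 194, 202, 201, 200, 200, 200, 200]
130 [212, 212, 212, 212, 211, 211, 212, 212, 211, 211, 204, 167, 124, 146, 168, 186, 199, 214, 227, 239, 240, 231, 226, 221, 209, 202, 208, 209, 209, 209, 208, 208, 208, 208, 176]
160 [217, 216, 216, 216, 216, 216, 215, 216, 188, 133, 138, 161, 181, 196, 211, 225, 239, 243, 236, 228, 222, 211, 207, 213, 213, 213, 213, 213, 213, 212, 213, 212, 179, 99, 119]
190 [213, 214, 213, 214, 214, 204, 164, 127, 152, 175, 192, 206, 220, 235, 241, 237, 227, 223, 210, 201, 212, 212, 212, 211, 211, 210, 210, 210, 210, 177, 97, 147, 204, 196, 147]
220 [209, 209, 209, 184, 132, 142, 167, 186, 202, 216, 229, 239, 239, 228, 223, 209, 192, 175, 132, 114, 115, 116, 138, 182, 185, 133, 101, 103, 161, 206, 175, 99, 80, 80, 80]
250 [193, 156, 128, 155, 177, 196, 210, 222, 234, 236, 228, 223, 209, 193, 202, 201, 201, 201, 200, 199, 200, 199, 169, 96, 129, 183, 188, 141, 78, 78, 77, 77, 78, 77, 77]
```

View pics/c10.png

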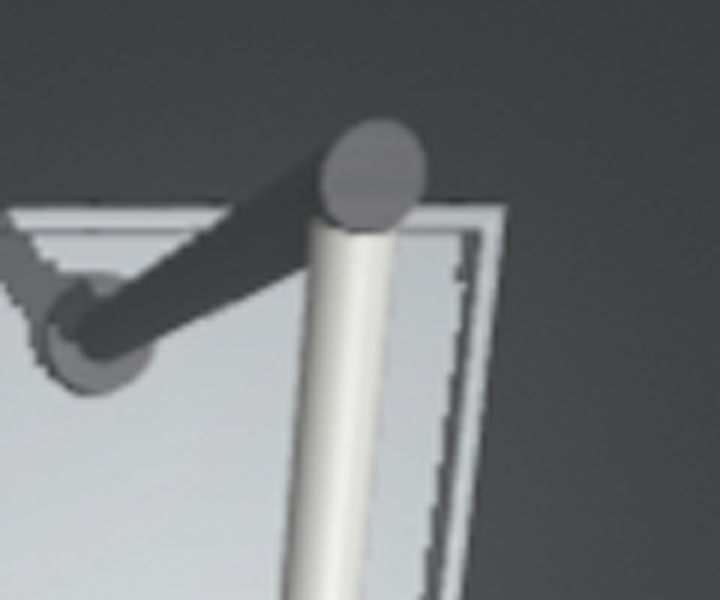

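View pics/c11.png

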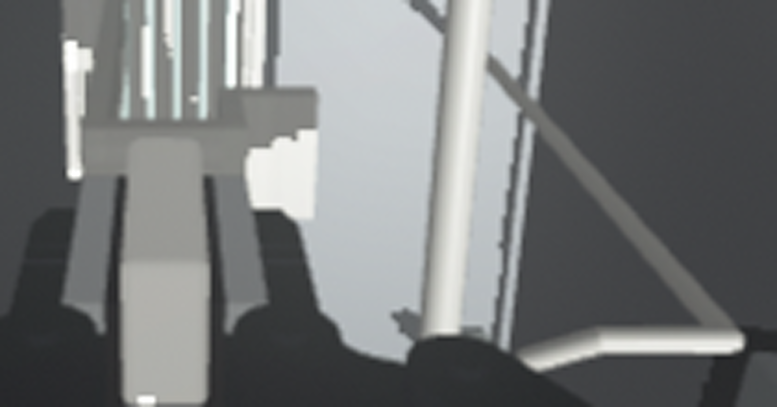

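```bash
python3 - <<'E'
from h import *;import pickle
np.set_printoptions(precision=2,suppress=True)
d=pickle.load(open("d4.pkl","rb"));w=d["wrist"]
P=np.array([plane(w,p,185)[:2] for p in [(415.4,100),(413,130),(410.3,160),(407.7,190),(405,220),(402,250)]])
print(P);k=np.polyfit(P[:,1],P[:,0],1);yaw=-np.arctan(k[0]);print("yaw",yaw,"res",P[:,0]-np.polyval(k,P[:,1]))
e=plane(w,(422.3,59.2),190);print("post top",e,"line x there",np.polyval(k,e[1]))
Y=np.array([-np.sin(yaw),np.cos(yaw)]);X=np.array([Y[1],-Y[0]])
o=np.array([k[1],0.])
o=o+Y*((e[:2]-o)@Y-210);print("station origin",o)
ke=plane(w,(480,292),197);print("keeper end in st",(ke[:2]-o)@X,(ke[:2]-o)@Y)
t=d["obs"]["eef_pos"][:2];print("tcp st",(t-o)@X,(t-o)@Y)
d0=pickle.load(open("d0.pkl","rb"))
for n,p in(("top",(345.4,134.4)),("scene",(359.4,265))):
  q=plane(d0[n],p,126)[:2];print(n,"tip st",(q-o)@X,(q-o)@Y)
  for m,a in(("top",[(244,158.4),(378,145.4)]),("scene",[(399.7,174.7),(320.5,258.9)])):
    if m==n:
      for z in a:
        q=plane(d0[n],z,187)[:2];print("  railend",(q-o)@X,(q-o)@Y)
f=lambda x,y:(280+x/3.7,200+y/3.7)
for nm,a,b,z in(("toe",(318,88),(316,218),260),("toe",(318,88),(316,218),240),("block",(122,265),(122,395),294),("block",(208,265),(208,395),294)):
  A=plane(w,f(*a),z);B=plane(w,f(*b),z);v=A-B;print(nm,z,A,B,np.arctan2(-v[0],v[1]))
E
```

```text
[[614.78 185.73]
 [616.69 164.12]
 [618.49 141.05]
 [620.5  116.37]
 [622.57  89.92]
 [624.52  61.48]]
yaw 0.07838777523872113 res [-0.15  0.06  0.05  0.12  0.11 -0.17]
post top [613.45 212.24 190.  ] line x there 612.8529314041757
station origin [629.3    2.84]
keeper end in st 68.71484329289608 23.087866901723572
tcp st -69.60956630230903 93.38826072961312
top tip st 59.82658753405049 -122.57169922252588
  railend -2.014643064711187 209.48510487844416
  railend -3.4143475728126678 -214.42513757726508
scene tip st 66.19828208148796 -119.86277515611886
  railend 3.3423803704450954 205.6032870883249
  railend 2.2307740671781318 -205.39064612766816
toe 260 [575.29 112.91 260.  ] [577.63  90.52 260.  ] 0.10404830805797732
toe 240 [579.11 105.22 240.  ] [581.76  79.8  240.  ] 0.10404830805798174
block 294 [547.  100.4 294. ] [548.15  80.88 294.  ] 0.05900424696567801
block 294 [557.81 101.17 294.  ] [559.47  81.68 294.  ] 0.08505652720803476
```

Emit:
arm_command(
  increments=[
    {"tx":0,"ty":0,"tz":-5,"rx":0,"ry":0,"rz":0},
    {"tx":0,"ty":0,"tz":-12,"rx":0,"ry":0,"rz":0},
    {"tx":4,"ty":0,"tz":-15,"rx":0,"ry":0,"rz":0.003},
    {"tx":12,"ty":1,"tz":-15,"rx":0,"ry":0,"rz":0.003},
    {"tx":22,"ty":1.8,"tz":-15,"rx":0,"ry":0,"rz":0.003},
    {"tx":32,"ty":2.5,"tz":-15,"rx":0,"ry":0,"rz":0.003},
    {"tx":42,"ty":3.3,"tz":-15,"rx":0,"ry":0,"rz":0.003},
    {"tx":51,"ty":4,"tz":-15,"rx":0,"ry":0,"rz":0.003},
    {"tx":59,"ty":4.6,"tz":-15,"rx":0,"ry":0,"rz":0.003},
    {"tx":65,"ty":5.1,"tz":-15,"rx":0,"ry":0,"rz":0.003},
    {"tx":68.5,"ty":5.4,"tz":-15,"rx":0,"ry":0,"rz":0.003},
    {"tx":69,"ty":5.4,"tz":-15,"rx":0,"ry":0,"rz":0.003},
  ],
)

```text
t: 8.5
eef_pos: [622.1, 96.8, 249.1]
tool_rot: [-2.135, -2.304, 0.0]
wrist_force: [1.1, 0.1, -2.6]
width: 11.4
```

Emit:
arm_command(
  increments=[
    {"tx":0,"ty":0,"tz":0,"rx":0,"ry":0,"rz":0},
    {"tx":0,"ty":0,"tz":0,"rx":0,"ry":0,"rz":0},
    {"tx":0,"ty":0,"tz":0,"rx":0,"ry":0,"rz":0},
  ],
)

```text
t: 8.8
eef_pos: [621.6, 96.8, 249.5]
tool_rot: [2.135, 2.304, 0.0]
wrist_force: [0.0, 0.4, -1.7]
width: 11.0
```

```bash
python3 snap.py 5 wrist scene; python3 -c "
import cv2
a=cv2.imread('pics/scene5.png');cv2.imwrite('pics/c12.png',cv2.resize(a[130:250,330:450],None,fx=5,fy=5,interpolation=cv2.INTER_CUBIC))"
```

```text
{'t': 8.8, 'qpos': [0.027, 0.419, 0.244, 1.395, 0.0, 1.522], 'eef_pos': [621.551, 96.834, 249.518], 'tool_rot': [2.135, 2.304, 0.0], 'wrist_force': [0.034, 0.426, -1.687], 'width': 11.01}
```

View pics/wrist5.png

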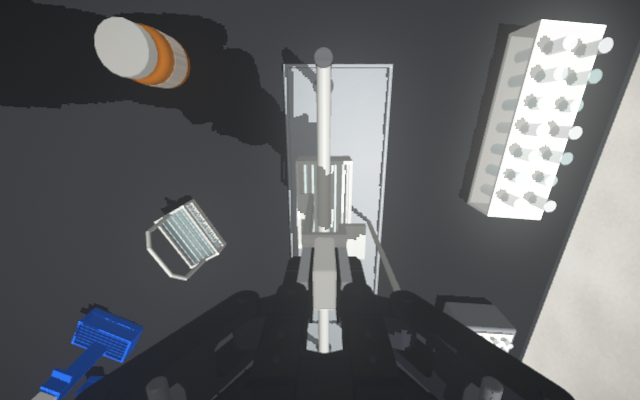

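View pics/c12.png

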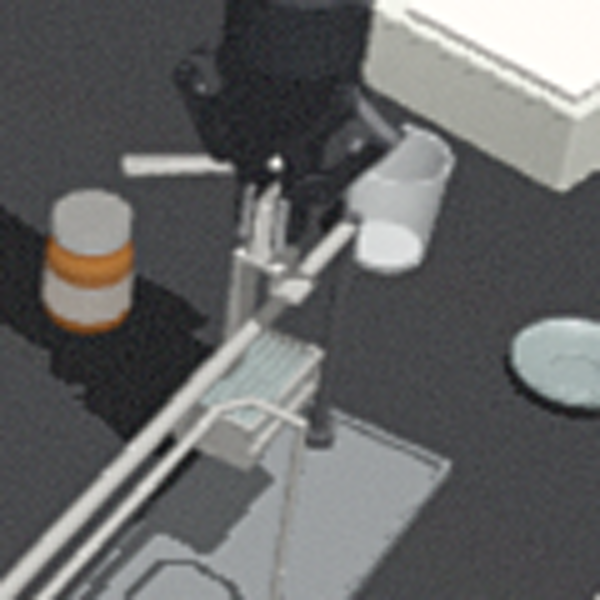

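The rail lies under the arch, in line with the block (both at column 323), and there is no contact force. Lowering now.

Emit:
arm_command(
  increments=[
    {"tx":0,"ty":0,"tz":-4,"rx":0,"ry":0,"rz":0},
    {"tx":0,"ty":0,"tz":-10,"rx":0,"ry":0,"rz":0},
    {"tx":0,"ty":0,"tz":-16,"rx":0,"ry":0,"rz":0},
    {"tx":0,"ty":0,"tz":-22,"rx":0,"ry":0,"rz":0},
    {"tx":0,"ty":0,"tz":-28,"rx":0,"ry":0,"rz":0},
    {"tx":0,"ty":0,"tz":-33,"rx":0,"ry":0,"rz":0},
    {"tx":0,"ty":0,"tz":-37,"rx":0,"ry":0,"rz":0},
    {"tx":0,"ty":0,"tz":-40,"rx":0,"ry":0,"rz":0},
    {"tx":0,"ty":0,"tz":-42,"rx":0,"ry":0,"rz":0},
    {"tx":0,"ty":0,"tz":-43,"rx":0,"ry":0,"rz":0},
    {"tx":0,"ty":0,"tz":-43,"rx":0,"ry":0,"rz":0},
    {"tx":0,"ty":0,"tz":-43,"rx":0,"ry":0,"rz":0},
  ],
)

```text
t: 10.1
eef_pos: [621.9, 96.8, 206.5]
tool_rot: [2.135, 2.304, 0.0]
wrist_force: [1.4, 0.2, -1.9]
width: 11.2
```

Emit:
arm_command(
  increments=[
    {"tx":0,"ty":0,"tz":-0.5,"rx":0,"ry":0,"rz":0},
    {"tx":0,"ty":0,"tz":-1,"rx":0,"ry":0,"rz":0},
    {"tx":0,"ty":0,"tz":-1,"rx":0,"ry":0,"rz":0},
    {"tx":0,"ty":0,"tz":-1,"rx":0,"ry":0,"rz":0},
  ],
)

```text
t: 10.5
eef_pos: [621.8, 96.8, 205.3]
tool_rot: [2.135, 2.304, 0.0]
wrist_force: [0.3, 0.6, -2.6]
width: 11.6
```

Emit:
arm_command(
  increments=[
    {"tx":0,"ty":0,"tz":-0.5,"rx":0,"ry":0,"rz":0},
    {"tx":0,"ty":0,"tz":-1,"rx":0,"ry":0,"rz":0},
    {"tx":0,"ty":0,"tz":-1,"rx":0,"ry":0,"rz":0},
    {"tx":0,"ty":0,"tz":-1,"rx":0,"ry":0,"rz":0},
  ],
)

```text
t: 10.9
eef_pos: [621.8, 96.8, 204.3]
tool_rot: [2.135, 2.304, 0.0]
wrist_force: [-0.0, 0.8, -2.5]
width: 11.1
```

```bash
python3 snap.py 6 wrist scene; python3 -c "
import cv2
a=cv2.imread('pics/scene6.png');cv2.imwrite('pics/c13.png',cv2.resize(a[130:250,330:450],None,fx=5,fy=5,interpolation=cv2.INTER_CUBIC))"
```

```text
{'t': 10.9, 'qpos': [0.027, 0.428, 0.148, 1.29, -0.0, 1.522], 'eef_pos': [621.822, 96.828, 204.323], 'tool_rot': [2.135, 2.304, 0.0], 'wrist_force': [-0.034, 0.75, -2.497], 'width': 11.13}
```

View pics/wrist6.png

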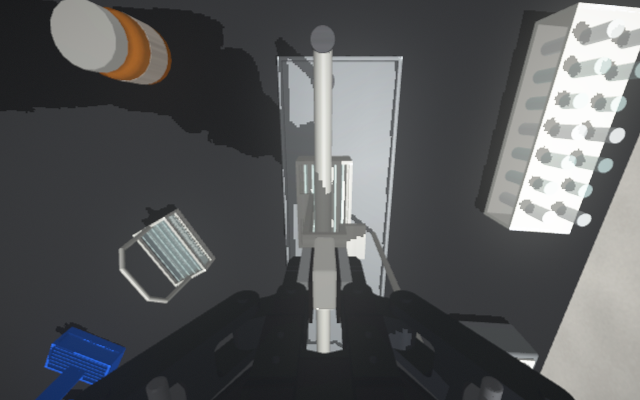

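View pics/c13.png

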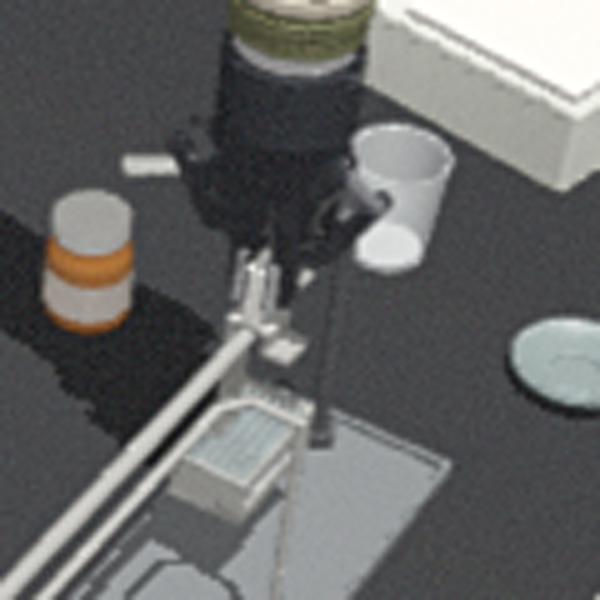

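The hook is over the rail and the rail passes under the arch. I'll step down until contact registers.

Emit:
arm_command(
  increments=[
    {"tx":0,"ty":0,"tz":-0.5,"rx":0,"ry":0,"rz":0},
    {"tx":0,"ty":0,"tz":-1,"rx":0,"ry":0,"rz":0},
    {"tx":0,"ty":0,"tz":-1,"rx":0,"ry":0,"rz":0},
    {"tx":0,"ty":0,"tz":-1,"rx":0,"ry":0,"rz":0},
  ],
)

```text
t: 11.4
eef_pos: [621.9, 96.8, 204.1]
tool_rot: [2.135, 2.304, 0.001]
wrist_force: [-2.3, -0.2, 6.0]
width: 11.2
```

Emit:
arm_command(
  increments=[
    {"tx":0,"ty":0,"tz":-0.3,"rx":0,"ry":0,"rz":0},
    {"tx":0,"ty":0,"tz":-0.7,"rx":0,"ry":0,"rz":0},
    {"tx":0,"ty":0,"tz":-0.7,"rx":0,"ry":0,"rz":0},
  ],
)

```text
t: 11.7
eef_pos: [621.9, 96.8, 204.1]
tool_rot: [2.135, 2.303, 0.002]
wrist_force: [-3.8, -0.6, 7.9]
width: 11.2
```

```bash
python3 - <<'E'
from h import *;import pickle
np.set_printoptions(precision=1,suppress=True)
d=pickle.load(open("d6.pkl","rb"));w=d["wrist"];e=d["obs"]["eef_pos"]
X=np.array([.997,.078,0]);Y=np.array([-.078,.997,0]);
for dy in(0,10,20,30,40):print(dy,proj(w,[*(e+64*X+dy*Y)[:2],126]))
E
```

```text
0 [399.2 214.2]
10 [400.2 202.9]
20 [401.2 191.4]
30 [402.2 179.5]
40 [403.3 167.2]
```

Emit:
arm_command(
  increments=[
    {"tx":0,"ty":0,"tz":1.3,"rx":0,"ry":0,"rz":0},
    {"tx":0.3,"ty":-4,"tz":1.3,"rx":0,"ry":0,"rz":0},
    {"tx":0.9,"ty":-12,"tz":1.3,"rx":0,"ry":0,"rz":0},
    {"tx":1.7,"ty":-22,"tz":1.3,"rx":0,"ry":0,"rz":0},
    {"tx":2.5,"ty":-32,"tz":1.3,"rx":0,"ry":0,"rz":0},
    {"tx":3.3,"ty":-42,"tz":1.3,"rx":0,"ry":0,"rz":0},
    {"tx":3.9,"ty":-50,"tz":1.3,"rx":0,"ry":0,"rz":0},
    {"tx":4.4,"ty":-56,"tz":1.3,"rx":0,"ry":0,"rz":0},
    {"tx":4.7,"ty":-59.5,"tz":1.3,"rx":0,"ry":0,"rz":0},
    {"tx":4.7,"ty":-60,"tz":1.3,"rx":0,"ry":0,"rz":0},
  ],
)

```text
t: 12.7
eef_pos: [626.8, 35.9, 204.2]
tool_rot: [2.136, 2.303, 0.001]
wrist_force: [-0.2, 3.8, 4.7]
width: 10.9
```

```bash
python3 snap.py 7 wrist scene; python3 -c "
import cv2
a=cv2.imread('pics/scene7.png');cv2.imwrite('pics/c14.png',cv2.resize(a[130:300,300:440],None,fx=3.5,fy=3.5,interpolation=cv2.INTER_CUBIC))"
```

```text
{'t': 12.7, 'qpos': [-0.071, 0.425, 0.142, 1.288, 0.0, 1.425], 'eef_pos': [626.753, 35.865, 204.157], 'tool_rot': [2.136, 2.303, 0.001], 'wrist_force': [-0.217, 3.755, 4.662], 'width': 10.948}
```

View pics/wrist7.png

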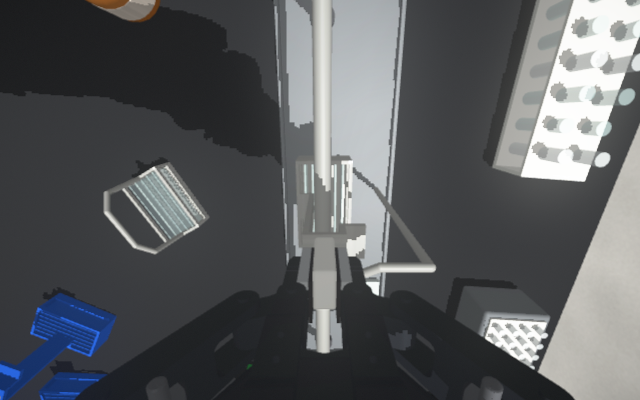

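View pics/c14.png

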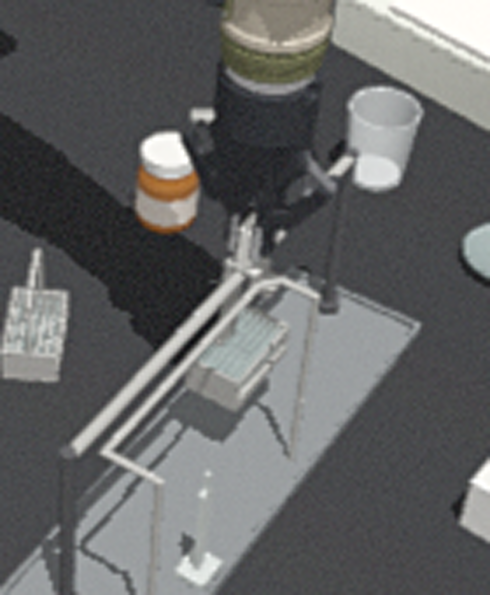

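Emit:
arm_command(
  increments=[
    {"tx":0,"ty":0,"tz":0.6,"rx":0,"ry":0,"rz":0},
    {"tx":0.3,"ty":-4,"tz":0.7,"rx":0,"ry":0,"rz":0},
    {"tx":0.9,"ty":-11,"tz":0.7,"rx":0,"ry":0,"rz":0},
    {"tx":1.6,"ty":-20,"tz":0.7,"rx":0,"ry":0,"rz":0},
    {"tx":2.3,"ty":-29,"tz":0.7,"rx":0,"ry":0,"rz":0},
    {"tx":3,"ty":-38,"tz":0.7,"rx":0,"ry":0,"rz":0},
    {"tx":3.7,"ty":-47,"tz":0.7,"rx":0,"ry":0,"rz":0},
    {"tx":4.4,"ty":-56,"tz":0.7,"rx":0,"ry":0,"rz":0},
    {"tx":5,"ty":-63,"tz":0.7,"rx":0,"ry":0,"rz":0},
    {"tx":5.4,"ty":-68,"tz":0.7,"rx":0,"ry":0,"rz":0},
    {"tx":5.5,"ty":-70,"tz":0.7,"rx":0,"ry":0,"rz":0},
    {"tx":5.5,"ty":-70,"tz":0.7,"rx":0,"ry":0,"rz":0},
  ],
)

```text
t: 14.0
eef_pos: [631.9, -33.6, 204.3]
tool_rot: [-2.136, -2.304, 0.001]
wrist_force: [0.5, 0.1, -2.2]
width: 11.3
```

Emit:
arm_command(
  increments=[
    {"tx":0.3,"ty":-4,"tz":0,"rx":0,"ry":0,"rz":0},
    {"tx":0.9,"ty":-11,"tz":0,"rx":0,"ry":0,"rz":0},
    {"tx":1.6,"ty":-20,"tz":0,"rx":0,"ry":0,"rz":0},
    {"tx":2.3,"ty":-29,"tz":0,"rx":0,"ry":0,"rz":0},
    {"tx":3,"ty":-38,"tz":0,"rx":0,"ry":0,"rz":0},
    {"tx":3.7,"ty":-47,"tz":0,"rx":0,"ry":0,"rz":0},
    {"tx":4.4,"ty":-56,"tz":0,"rx":0,"ry":0,"rz":0},
    {"tx":5.1,"ty":-65,"tz":0,"rx":0,"ry":0,"rz":0},
    {"tx":5.7,"ty":-72,"tz":0,"rx":0,"ry":0,"rz":0},
    {"tx":6.1,"ty":-77,"tz":0,"rx":0,"ry":0,"rz":0},
    {"tx":6.3,"ty":-79,"tz":0,"rx":0,"ry":0,"rz":0},
    {"tx":6.3,"ty":-79,"tz":0,"rx":0,"ry":0,"rz":0},
  ],
)

```text
t: 15.2
eef_pos: [638.3, -112.4, 204.6]
tool_rot: [-2.136, -2.304, -0.0]
wrist_force: [0.3, 0.6, -2.3]
width: 11.5
```

```bash
python3 snap.py 8 wrist scene top; python3 -c "
import cv2
a=cv2.imread('pics/scene8.png');cv2.imwrite('pics/c15.png',cv2.resize(a[150:330,280:440],None,fx=3.3,fy=3.3,interpolation=cv2.INTER_CUBIC))
a=cv2.imread('pics/wrist8.png');cv2.imwrite('pics/c16.png',cv2.resize(a[130:270,290:450],None,fx=5,fy=5,interpolation=cv2.INTER_CUBIC)[:600])"
```

```text
{'t': 15.2, 'qpos': [-0.298, 0.466, 0.207, 1.312, 0.0, 1.197], 'eef_pos': [638.33, -112.389, 204.563], 'tool_rot': [-2.136, -2.304, -0.0], 'wrist_force': [0.253, 0.629, -2.348], 'width': 11.507}
```

View pics/c16.png

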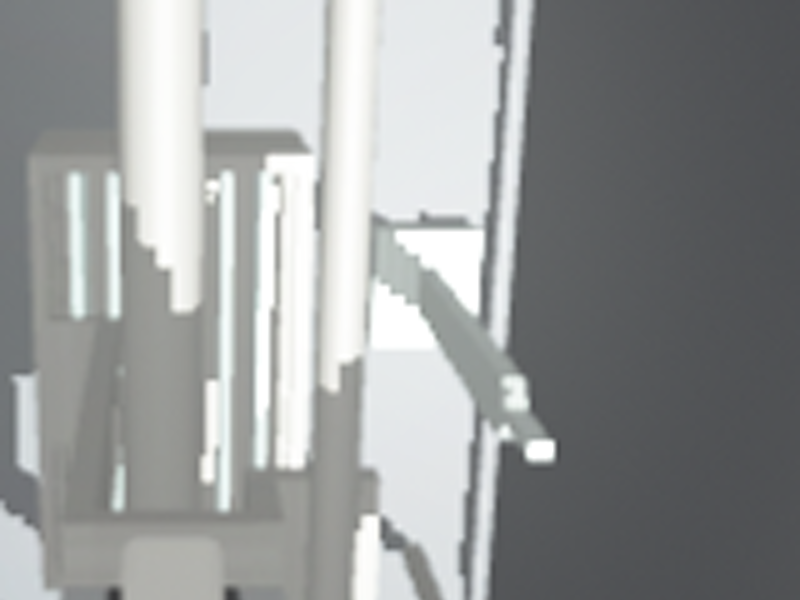

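View pics/c15.png

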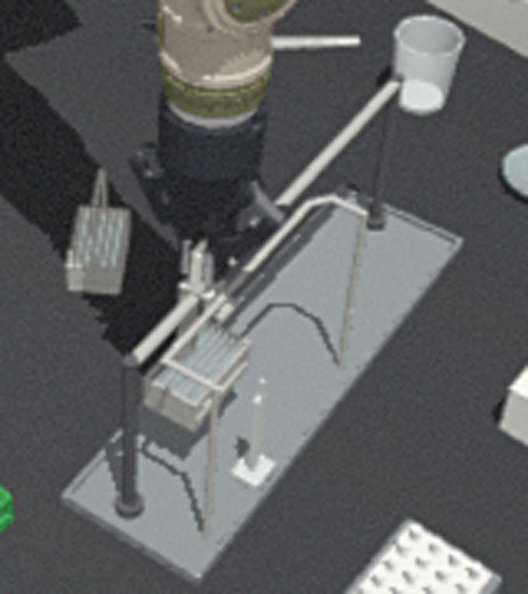

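The wrist view shows the pointer tip at (398,220), with the toe under the keeper wire. I'll work out the remaining offset along the rail.

```bash
python3 - <<'E'
from h import *;import pickle
np.set_printoptions(precision=1,suppress=True)
d=pickle.load(open("d8.pkl","rb"));w=d["wrist"];e=d["obs"]["eef_pos"]
X=np.array([.997,.078]);Y=np.array([-.078,.997]);o=np.array([629.3,2.84])
q=plane(w,(398,219.6),126)[:2];print("tip",q,(q-o)@X,(q-o)@Y);print("tcp",(e[:2]-o)@X,(e[:2]-o)@Y)
f=lambda x,y:(290+x/5,130+y/5)
for z in(12,):
  A=plane(w,f(430,228),12)[:2];B=plane(w,f(430,348),12)[:2];print("foot y",(A-o)@Y,(B-o)@Y)
t=w["image"][:,:,::-1];cv2.imwrite("pics/c17.png",cv2.resize(t[225:325,280:380],None,fx=6,fy=6,interpolation=cv2.INTER_CUBIC))
E
```

```text
tip [ 702.  -112.4] 63.485907269465685 -120.5390581364972
tcp 0.014528994842301302 -115.58797451359855
foot y -106.12321175214502 -136.84758180750453
```

View pics/c17.png

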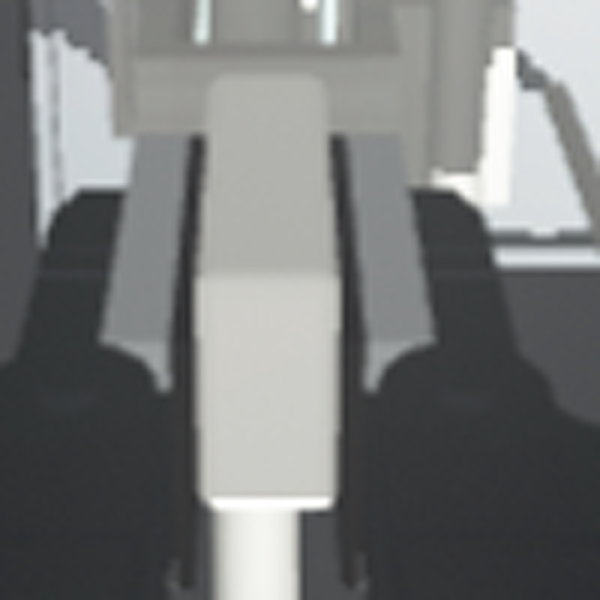

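Emit:
arm_command(
  increments=[
    {"tx":0.2,"ty":-2.5,"tz":0,"rx":0,"ry":0,"rz":0},
    {"tx":0.4,"ty":-5.4,"tz":0,"rx":0,"ry":0,"rz":0},
    {"tx":0.4,"ty":-5.4,"tz":-0.4,"rx":0,"ry":0,"rz":0},
    {"tx":0.4,"ty":-5.4,"tz":-0.4,"rx":0,"ry":0,"rz":0},
    {"tx":0.4,"ty":-5.4,"tz":-0.4,"rx":0,"ry":0,"rz":0},
  ],
)

```text
t: 15.85
eef_pos: [638.8, -117.6, 204.3]
tool_rot: [2.135, 2.304, 0.0]
wrist_force: [-0.1, -0.3, -1.8]
width: 11.1
```

```bash
python3 snap.py 9 wrist; python3 -c "
import cv2
a=cv2.imread('pics/wrist9.png');cv2.imwrite('pics/c18.png',cv2.resize(a[180:320,290:450],None,fx=5,fy=5,interpolation=cv2.INTER_CUBIC)[:600])"
```

```text
{'t': 15.85, 'qpos': [-0.306, 0.469, 0.211, 1.312, 0.0, 1.189], 'eef_pos': [638.799, -117.636, 204.309], 'tool_rot': [2.135, 2.304, 0.0], 'wrist_force': [-0.053, -0.342, -1.797], 'width': 11.137}
```

View pics/c18.png

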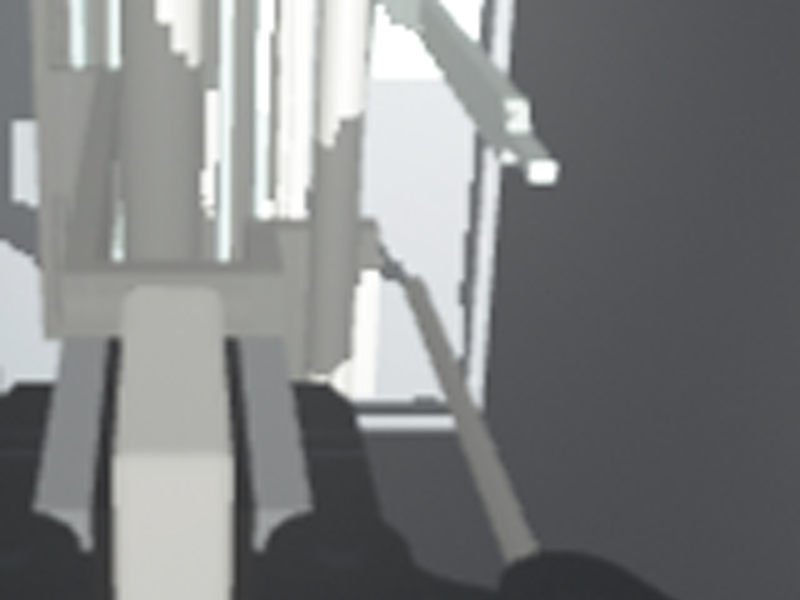

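The tip is now at (398,214), where the projection puts it when aligned. Releasing.

Emit:
arm_command(
  increments=[
    {"tx":0,"ty":0,"tz":0,"rx":0,"ry":0,"rz":0},
    {"tx":0,"ty":0,"tz":0,"rx":0,"ry":0,"rz":0},
    {"tx":0,"ty":0,"tz":0,"rx":0,"ry":0,"rz":0},
    {"tx":0,"ty":0,"tz":0,"rx":0,"ry":0,"rz":0},
    {"tx":0,"ty":0,"tz":0,"rx":0,"ry":0,"rz":0},
    {"tx":0,"ty":0,"tz":0,"rx":0,"ry":0,"rz":0},
    {"tx":0,"ty":0,"tz":0,"rx":0,"ry":0,"rz":0},
    {"tx":0,"ty":0,"tz":0,"rx":0,"ry":0,"rz":0},
  ],
  grip=60,
)

```text
t: 16.7
eef_pos: [638.7, -117.6, 204.2]
tool_rot: [2.135, 2.304, 0.0]
wrist_force: [-0.1, -0.1, 0.6]
width: 50.9
```

```bash
python3 snap.py 10 wrist
```

```text
{'t': 16.7, 'qpos': [-0.306, 0.469, 0.211, 1.313, 0.0, 1.189], 'eef_pos': [638.738, -117.575, 204.195], 'tool_rot': [2.135, 2.304, 0.0], 'wrist_force': [-0.054, -0.137, 0.554], 'width': 50.892}
```

View pics/wrist10.png

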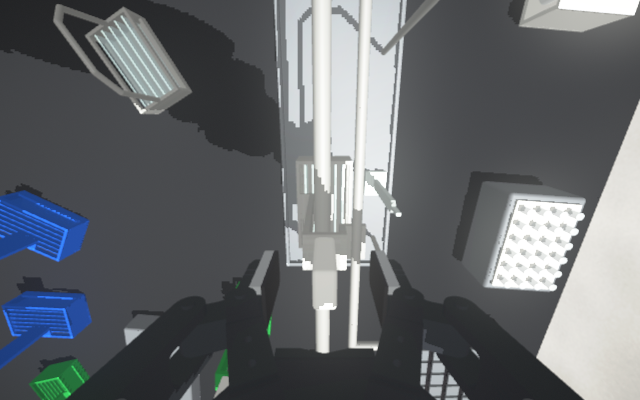

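The carrier hangs in place, clear of the open fingers. Retracting straight up.

Emit:
arm_command(
  increments=[
    {"tx":0,"ty":0,"tz":5,"rx":0,"ry":0,"rz":0},
    {"tx":0,"ty":0,"tz":14,"rx":0,"ry":0,"rz":0},
    {"tx":0,"ty":0,"tz":26,"rx":0,"ry":0,"rz":0},
    {"tx":0,"ty":0,"tz":40,"rx":0,"ry":0,"rz":0},
    {"tx":0,"ty":0,"tz":55,"rx":0,"ry":0,"rz":0},
    {"tx":0,"ty":0,"tz":70,"rx":0,"ry":0,"rz":0},
    {"tx":0,"ty":0,"tz":85,"rx":0,"ry":0,"rz":0},
    {"tx":0,"ty":0,"tz":95,"rx":0,"ry":0,"rz":0},
    {"tx":0,"ty":0,"tz":100,"rx":0,"ry":0,"rz":0},
    {"tx":0,"ty":0,"tz":100,"rx":0,"ry":0,"rz":0},
  ],
)

```text
t: 17.75
eef_pos: [639.1, -117.7, 305.3]
tool_rot: [2.134, 2.303, 0.001]
wrist_force: [-0.5, 0.0, -0.3]
width: 51.4
```

Emit:
arm_command(
  increments=[
    {"tx":0,"ty":0,"tz":0,"rx":0,"ry":0,"rz":0},
    {"tx":0,"ty":0,"tz":0,"rx":0,"ry":0,"rz":0},
    {"tx":0,"ty":0,"tz":0,"rx":0,"ry":0,"rz":0},
    {"tx":0,"ty":0,"tz":0,"rx":0,"ry":0,"rz":0},
    {"tx":0,"ty":0,"tz":0,"rx":0,"ry":0,"rz":0},
    {"tx":0,"ty":0,"tz":0,"rx":0,"ry":0,"rz":0},
    {"tx":0,"ty":0,"tz":0,"rx":0,"ry":0,"rz":0},
    {"tx":0,"ty":0,"tz":0,"rx":0,"ry":0,"rz":0},
    {"tx":0,"ty":0,"tz":0,"rx":0,"ry":0,"rz":0},
    {"tx":0,"ty":0,"tz":0,"rx":0,"ry":0,"rz":0},
  ],
)

```text
t: 18.75
eef_pos: [638.7, -117.6, 304.3]
tool_rot: [2.135, 2.304, 0.0]
wrist_force: [0.3, -0.5, 0.6]
width: 51.0
```

```bash
python3 snap.py 11 wrist scene; python3 -c "
import cv2
a=cv2.imread('pics/scene11.png');cv2.imwrite('pics/c19.png',cv2.resize(a[150:330,280:440],None,fx=3.3,fy=3.3,interpolation=cv2.INTER_CUBIC))
a=cv2.imread('pics/wrist11.png');cv2.imwrite('pics/c20.png',cv2.resize(a[140:260,280:420],None,fx=5,fy=5,interpolation=cv2.INTER_CUBIC))"
```

```text
{'t': 18.75, 'qpos': [-0.306, 0.468, 0.453, 1.555, 0.0, 1.189], 'eef_pos': [638.74, -117.562, 304.268], 'tool_rot': [2.135, 2.304, 0.0], 'wrist_force': [0.279, -0.528, 0.559], 'width': 51.024}
```

View pics/c19.png

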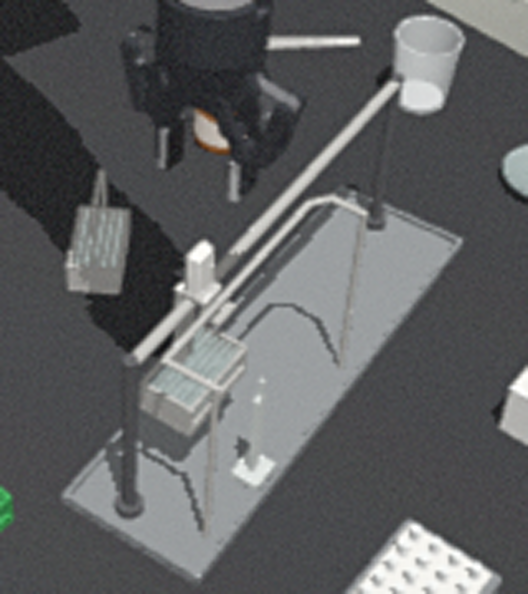

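View pics/c20.png

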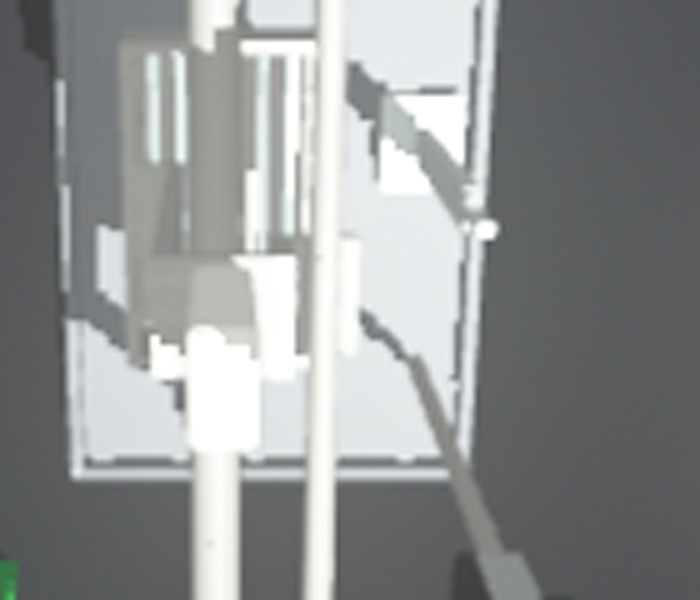

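```bash
python3 - <<'E'
from h import *;import pickle
np.set_printoptions(precision=1,suppress=True)
d=pickle.load(open("d11.pkl","rb"));w=d["wrist"]
X=np.array([.997,.078]);Y=np.array([-.078,.997]);o=np.array([629.3,2.84])
for n,p,z in(("tip",(377,185.8),126),("block",(324.6,217.6),234)):
  q=plane(w,p,z)[:2];print(n,(q-o)@X,(q-o)@Y)
f=lambda x,y:(280+x/5,140+y/5)
for a in((124,42),(313,42)):
  q=plane(w,f(*a),103)[:2];print("basket back corners (expect y=carrier+42)",(q-o)@X,(q-o)@Y)
d0=pickle.load(open("d0.pkl","rb"))["scene"]["image"].astype(int)
df=(abs(pickle.load(open("d11.pkl","rb"))["scene"]["image"]-d0).max(2)>60)
for n,(x,y) in dict(loop=(310,222),jar=(348,181),beaker=(409,168),forceps=(371,162),reagent=(262,357),box=(200,307)).items(): print(n,df[y-14:y+14,x-14:x+14].mean().round(2))
E
```

```text
tip 63.40645014227748 -120.67527596299402
block 0.8557063401049927 -120.69262162926232
basket back corners (expect y=carrier+42) -22.893504754258032 -79.26731166572712
basket back corners (expect y=carrier+42) 23.23806653786948 -79.36815744019813
loop 0.09
jar 0.47
beaker 0.0
forceps 0.03
reagent 0.0
box 0.0
```

View pics/scene11.png

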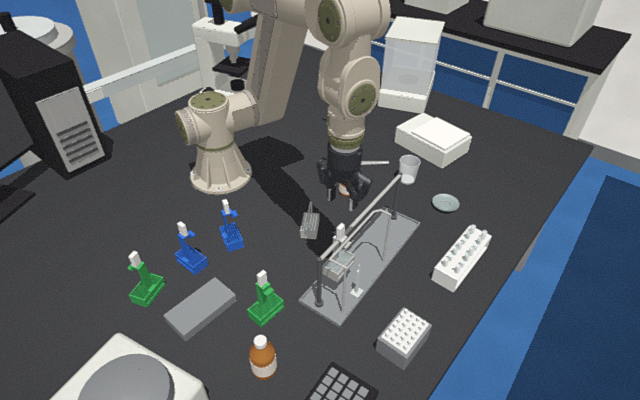

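The block is at -120.7 mm along the rail and the tip at -120.7 mm. The carrier hangs upright and the robot is clear of it. The jar's large image difference is just the gripper blocking the view.

```bash
python3 -c "
from plant import sign_off
print(sign_off())"
```

```text
the job is handed in; nothing more can be done
None
```

I hung the steel hook carrier on the rail at its open end, slid it under the keeper wire to the pointer, let go and backed off. I handed it in at about 19 s of the 54 s allowed; no verdict came back.

**How it went:** I took the carrier by its white grip block and lowered the hook onto the rail at about station y = +94 mm. Contact showed as roughly 8 N upward on the wrist. For most of the slide I eased the downward pressure, so the hook moved with almost no force on the rail.

**Last checks (wrist camera):**
- **Position along the rail:** the carrier block is at -120.7 mm and the pointer tip at -120.7 mm. The basket's corners put the carrier's middle at about -121.3 mm, well inside the 8 mm allowed.
- **Position across the rail:** the block is about 0.9 mm off the rail's axis.
- **Hanging:** it looks upright. I judged that it was still from the picture and did not measure its speed.
- **Robot:** the gripper is open and 100 mm above where it let go, with about 0 N on the wrist.

**Disagreements:** the scene and top cameras differed by 5–8 mm on absolute positions, so I placed the carrier using the wrist camera. In my last before/after comparison the stain jar showed a large difference because the gripper was in front of it. It looked unmoved in earlier views and the arm never touched it. The other bystanders checked (loop basket, beaker, reagent, forceps, slide box) showed little or no change.

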